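# Turn home the open slotted fastener on a power supply

## Robot

A 6-joint arm with a two-finger parallel gripper is mounted at the origin on the work surface. World frame = base frame: x ahead of the robot, y to its left, z up, the work surface at z = 0. Lengths are in m, angles in rad, forces in N, time in s.
With the tool pointing down it reaches from about 0.35 to 0.775 m from the base axis. Payload 5.5 kg.
Tool frame: the origin (TCP) lies midway between the tips of the shut fingers; the grasp point (between the pads) lies 19 mm behind it; z points along the fingers, x is the direction in which the jaws open and shut, and the axes are right-handed (so a half turn about z gives the same grasp; the last joint's range is limited). The gripper opens to 85 mm and grips with 20 to 120 N. Pads are 22 mm wide; open, the fingers measure 114 mm over their backs; the gripper's body (76 mm by 85 mm) begins 54 mm behind the grasp point. The pads swing forward as they close: fully open they stand 13 mm farther back than shut.
Start: joints at [-1.391, 0.313, 0.046, 1.304, 0, 1.431], TCP at [0.181, -0.546, 0.231] pointing down, gripper open.
Joint ranges: [-2.76, 2.76], [-0.86, 1.69], [-1.03, 1.26], [-2.2, 2.34], [-1.47, 1.5], [-3.14, 3.14]. Speed limits (rad/s): [2.57, 2.57, 3.14, 3.14, 3.14, 3.14].

## Interface

Orientations are given as a unit quaternion [w, x, y, z].
In Python, from workcell import env gives the robot as it stands. The module is installed in compiled form; this text tells all that it offers.
- The arm moves only by the tool apply_moves, never from a script. Its argument "moves" is a list of rows, each a list of 3 entries, a list of its own where there are three numbers: the shift along the tool's x, y, z in cm, then the turn about the tool's z in degrees, then the opening, from 0 (shut) to 1 (fully open). In form: [[[x, y, z], yaw, gripper], ...]. A call has exactly 10 rows; each row is the pose to reach, as a shift and turn from the pose commanded when the call began, along the tool's axes at that moment; what a row does not reach only later rows make up. A row lasts 1/8 s, in which the tool goes at most 62.5 mm and 10.7 degrees, less where a joint would pass 70% of its speed; a pose out of reach is approached as far as the arm can. A call with a gripper value outside its range is refused whole. The fingers move at their own pace and stop on an object; "squeeze" is the grip in N (left out, the last holds). Time passes only in rows, so rows that repeat a pose let the fingers close, or fill a call up. It gives the time, the measured TCP pose, the force and the opening at its end, in the units of the state.
- env.get_state(): the state, without advancing time (a new reading comes with each control period).
- env.read_camera(name): name is "side" or "top"; returns a dict with "pixels" (420x560x3 uint8, red, green, blue), "fov_y" (degrees; the focal length in pixels is half the picture's height over the tangent of half this angle, whatever the lens; pixels are square), "cx", "cy" (the principal point, pixels), "world_from_camera" (4x4, takes a point from camera to world coordinates). Camera axes: x right, y down, z forward; pixel columns grow to the right and rows downward; lengths in m; the calibration is good to about 2 mm. A picture is of the moment at which its call begins. There is no depth.
- env.hand_in(): hands the job in, once; it reports no verdict.
The state is a dict: "clock": time; "joint_pos": joint angles; "qvel": joint speeds; "tau": joint torques, N m; "tcp_pos": TCP position; "orientation": TCP orientation; "wrist_force": force on the tool from outside, world axes, zero at the start; "ft_torque": the same for the moment, N m; "finger_gap": finger opening in m.
Only numpy, scipy, OpenCV 4.12 (cv2) and the standard library are available. Lean on these libraries where they do the work, as an engineer would, in place of code of your own. Each camera call takes 0.05 s, during which the arm holds its last target.

## Task

Three slotted quarter-turn fasteners in a row hold the cover strip of the power supply; two are tight, with their slots along the strip, and one is still open, its slot skewed. Take the flat-blade screwdriver (oblong handle) out of the tool rack, set its blade lightly into the open fastener's slot and turn it clockwise, seen from above, fully home to its stop, so that its slot lies along the strip like the others. Then hang the screwdriver upright back in its hole in the rack.

Things in the scene. Friction and masses are not known exactly. Their poses are not given: they have to be found in the camera images.
- screwdriver: Flat-blade screwdriver, 160 g, hanging blade down. Origin: blade tip; z up, x along blade width (half turn = same). Heights from tip, mm: blade 18 wide (x), 4 thick, to 10; 18 dia. to 22; shank 12 dia. to 75; guard 44 dia. to 80; black flat-sided handle to 165, 36 wide (x), 24 thick (y: grip across this). The other tool, a shorter nut driver with round 30 mm handle, is not needed.
- rack: Fixed plywood tool rack, 90 (x) x 170 (y) mm; origin: centre of its underside. The 10 mm top plate (upper face at 90 mm) has two round through holes, 30 mm in diameter, at x = 0, y = -45 and +45 mm. Tools hang by their guards on the upper face; the screwdriver's tip is then 15 mm above the underside. The screwdriver starts in either hole, a nut driver (top 150 mm above table) in the other.
- open_fastener: The open fastener, at any of 3 places 90 mm apart on the cover strip. Fixed. Origin: on its axis at strip surface, 64 mm above table; z up, y along strip. Funnel guide: rim 24 mm above origin, mouth 42 mm, 45 deg down to a 22 mm bore from 14 mm. Slotted steel head: face at 10 mm, slot 7.5 mm wide, right across, floor at 2 mm. Parts on the chassis's far side rise 53 mm above the strip.
- slot (a joint): Angle of the open fastener's head, rad, growing clockwise from above. At 0 the slot lies along the fastener's x; at q it is turned -q about z; 1.57 is the hard stop, slot along the strip. Starts 0.3 to 0.65. Stiff (0.08 Nm), stays where left. The blade has about 11 degrees play each way, so turn it 15 degrees past. The two tight fasteners look alike but do not turn.
Not all that is in view belongs to the job. What is shaped like the screwdriver but orange or purple is not meant.

How it is judged:
By the outcome, as a careful person would: the job done as asked, in the order asked, and still so for the second after the job is handed in, with the robot touching nothing.
It also fails if it takes over 67 s, if anything falls off the work surface, if the arm or the gripper's body presses on something with over 40 N, if the wrist force passes 120 N, or if a joint passes its speed limit or range.

## Working session

There is one attempt and no reset: what is moved stays moved. The work goes in short steps, Python scripts to look and compute and a tool call to move; the robot and the scene stay as the last step left them, time stands still between calls to the robot, and variables do not carry over. Pictures are saved under pics/ and viewed, and the job is handed in when it is done.

Besides the shell and the picture viewer there is one more tool, called as name([rows], argument=value, ...), one row to a line, values as JSON. apply_moves: Moves the arm, as the interface text tells. Its arguments: {"type":"object","properties":{"moves":{"type":"array","items":{"type":"array"}},"squeeze":{"type":"number"}},"required":["moves"]}

```bash
mkdir -p pics
cat > h.py <<'E'
import numpy as np, cv2
from workcell import env
def cam(n,save=None):
    c=env.read_camera(n); p=c["pixels"]; 
    if save: cv2.imwrite(f"pics/{save}.png",p[:,:,::-1])
    return c
def f(c): return c["pixels"].shape[0]/2/np.tan(np.radians(c["fov_y"])/2)
def ray(c,u,v):
    T=np.array(c["world_from_camera"]); d=np.array([(u-c["cx"])/f(c),(v-c["cy"])/f(c),1.]); return T[:3,3],T[:3,:3]@d
def onz(c,u,v,z):
    o,d=ray(c,u,v); return o+d*(z-o[2])/d[2]
def proj(c,P):
    T=np.linalg.inv(np.array(c["world_from_camera"])); q=T[:3,:3]@np.array(P)+T[:3,3]
    return np.array([c["cx"]+f(c)*q[0]/q[2],c["cy"]+f(c)*q[1]/q[2]])
def tri(c1,p1,c2,p2):
    o1,d1=ray(c1,*p1);o2,d2=ray(c2,*p2)
    s=np.linalg.lstsq(np.stack([d1,-d2],1),o2-o1,rcond=None)[0]
    a=o1+s[0]*d1;b=o2+s[1]*d2
    return (a+b)/2,np.linalg.norm(a-b)
E
python3 - <<'E'
from h import *
for n in("top","side"):
    c=cam(n,n+"0"); print(n,c["fov_y"],c["cx"],c["cy"],np.round(c["world_from_camera"],3).tolist())
print(env.get_state())
E
```

```text
top 44.01657304117044 271.3534035215609 203.7072986269727 [[0.018, -0.998, 0.067, 0.426], [-0.999, -0.016, 0.034, 0.027], [-0.033, -0.067, -0.997, 0.99], [0.0, 0.0, 0.0, 1.0]]
side 44.11278094172602 276.46889354323355 202.8054819110911 [[-0.777, -0.393, 0.491, -0.041], [-0.629, 0.463, -0.625, 0.755], [0.019, -0.794, -0.607, 0.743], [0.0, 0.0, 0.0, 1.0]]
{'clock': 0.1, 'joint_pos': array([-1.39058901e+00,  3.13907201e-01,  4.51131728e-02,  1.30361597e+00,
        3.63112165e-06,  1.43119603e+00]), 'qvel': array([-1.25582297e-03, -2.35136612e-03,  9.24611138e-04,  1.09654528e-03,
       -1.93784203e-04,  1.49584405e-05]), 'tau': array([ 1.83821881e-03, -4.81724989e+01,  2.99244350e+01,  1.27706467e-02,
       -1.70191734e-04,  9.65637469e-06]), 'tcp_pos': array([ 0.18068075, -0.54539912,  0.23051677]), 'orientation': array([-5.60129625e-04,  8.10673508e-01, -5.85497918e-01, -5.80728110e-04]), 'wrist_force': array([-0.54970701,  0.3818195 , -0.11585438]), 'ft_torque': array([-0.06006791, -0.01613304, -0.02930379]), 'finger_gap': 0.0851726299594012}
```

View pics/top0.png

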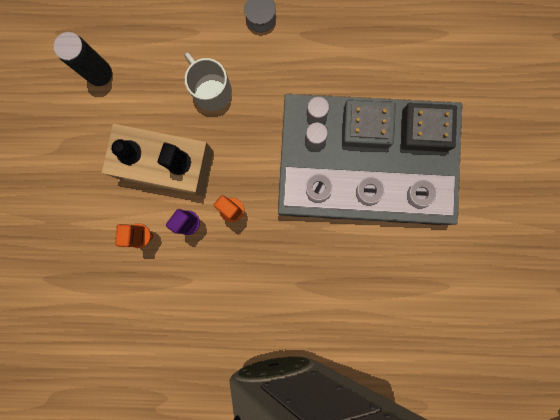

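View pics/side0.png

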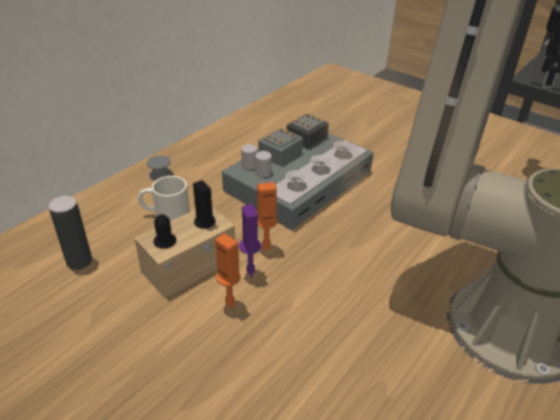

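Run:
```python
import cv2,numpy as np
t=cv2.imread("pics/top0.png");s=cv2.imread("pics/side0.png")
def cr(i,x,y,w,h,k): return cv2.resize(i[y:y+h,x:x+w],None,fx=k,fy=k,interpolation=cv2.INTER_CUBIC)
a=cr(t,95,115,130,90,6)
cv2.imwrite("pics/a.png",a)
cv2.imwrite("pics/b.png",cr(t,275,160,180,55,4))
cv2.imwrite("pics/c.png",cr(s,130,165,170,150,4))
```

```text
(no output)
```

View pics/a.png

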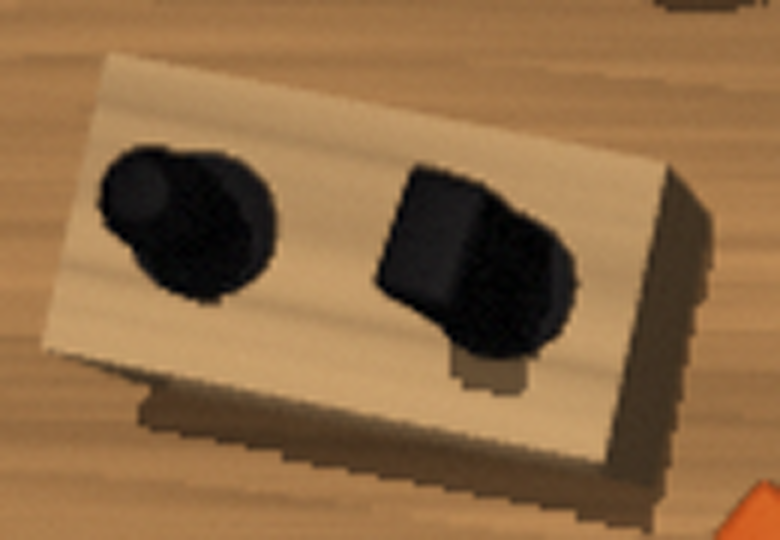

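View pics/b.png

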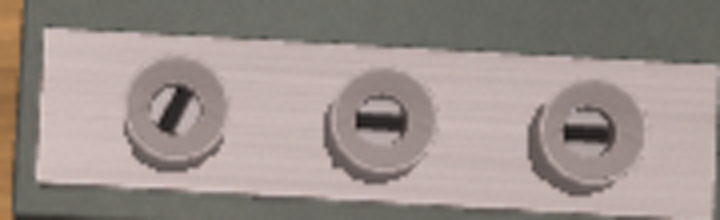

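View pics/c.png

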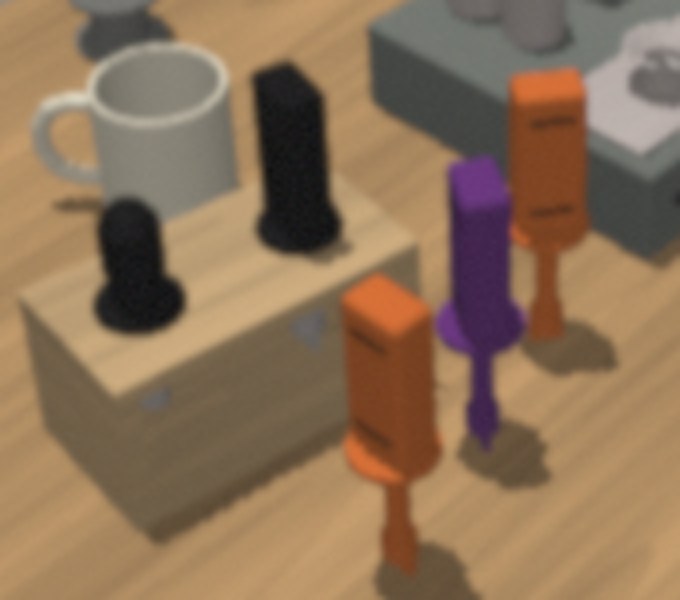

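```bash
cat > m.py <<'E'
from h import *
c=cam("top")
g=lambda u,v:((u+.5)/6-.5+95,(v+.5)/6-.5+115)
R=[onz(c,*g(*p),.09) for p in [(108,55),(668,165),(605,465),(42,350)]]
print("rack",np.round(R,4).tolist(),[round(np.linalg.norm(R[i]-R[i-1]),4) for i in range(4)])
rc=sum(R)/4; ly=(R[0]+R[3]-R[1]-R[2]);ly/=np.linalg.norm(ly); print("rc",rc,"y ang",np.degrees(np.arctan2(ly[1],ly[0])))
for k in(.045,-.045): print("hole",rc+k*ly)
H=[onz(c,*g(*p),.18) for p in [(417,165),(487,195),(455,305),(378,282)]]
print("hand",np.round(H,4).tolist(),[round(np.linalg.norm(H[i]-H[i-1]),4) for i in range(4)],sum(H)/4)
w=(H[3]+H[2]-H[0]-H[1]);w2=H[3]-H[0];print("width ang",np.degrees(np.arctan2(w[1],w[0])),np.degrees(np.arctan2(w2[1],w2[0])))
# guard: ellipse fit of visible right arc
P=[g(*p) for p in [(545,232),(568,260),(577,290),(566,325),(540,348),(505,359)]]
W=np.array([onz(c,*p,.095)[:2] for p in P]);A=np.c_[2*W,np.ones(len(W))];s=np.linalg.lstsq(A,(W**2).sum(1),rcond=None)[0]
print("guard",s[:2],np.sqrt(s[2]+s[:2]@s[:2]))
k=lambda u,v:((u+.5)/4-.5+275,(v+.5)/4-.5+160)
# strip & funnels rim centre at z=.088
for n,p in zip("ABC",[(178,103),(383,116),(590,129)]): print(n,onz(c,*k(*p),.088))
S=[onz(c,*k(*p),.064) for p in [(45,28),(37,183)]];print("strip left edge",S)
im=c["pixels"]
for u,v in [(319,188),(370,190),(422,193)]:
    b=im[v-16:v+17,u-16:u+17]; cv2.imwrite(f"pics/f{u}.png",cv2.resize(b[:,:,::-1],None,fx=12,fy=12,interpolation=cv2.INTER_CUBIC))
a=np.hstack([cv2.imread(f"pics/f{u}.png") for u in (319,370)]);cv2.imwrite("pics/ff.png",a)
cv2.imwrite("pics/sf.png",cv2.resize(cam("side")["pixels"][140:220,260:370,::-1],None,fx=7,fy=7,interpolation=cv2.INTER_CUBIC))
E
python3 m.py
```

```text
rack [[0.6239, 0.3414, 0.09], [0.5931, 0.1743, 0.09], [0.5046, 0.1904, 0.09], [0.5359, 0.3576, 0.09]] [np.float64(0.0894), np.float64(0.1699), np.float64(0.0899), np.float64(0.1701)]
rc [0.56437705 0.26592179 0.09      ] y ang 79.47143241383093
hole [0.57259971 0.31016417 0.09      ]
hole [0.55615439 0.22167942 0.09      ]
hand [[0.5756, 0.2262, 0.18], [0.5678, 0.2074, 0.18], [0.5384, 0.2149, 0.18], [0.5443, 0.2356, 0.18]] [np.float64(0.0327), np.float64(0.0204), np.float64(0.0303), np.float64(0.0215)] [0.5565114  0.22102874 0.18      ]
width ang 164.39958201067523 163.362334060999
guard [0.55485522 0.21948718] 0.020039538239404252
A [ 0.51981558 -0.02523617  0.088     ]
B [ 0.5154846  -0.11389945  0.088     ]
C [ 0.51119808 -0.20277786  0.088     ]
strip left edge [array([0.55520968, 0.03328041, 0.064     ]), array([0.48550557, 0.03570253, 0.064     ])]
```

View pics/ff.png

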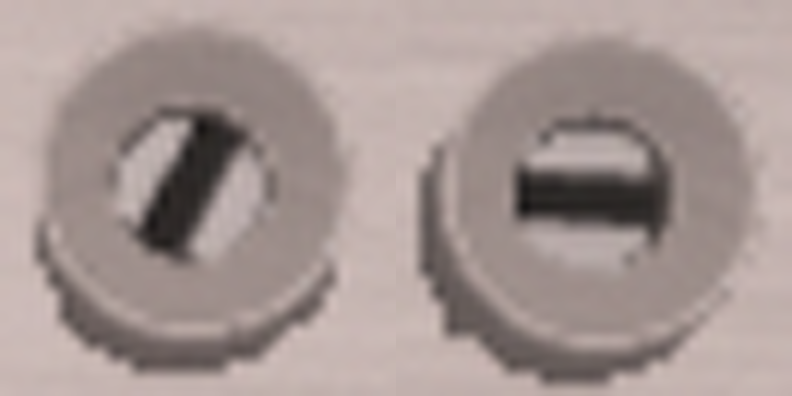

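View pics/sf.png

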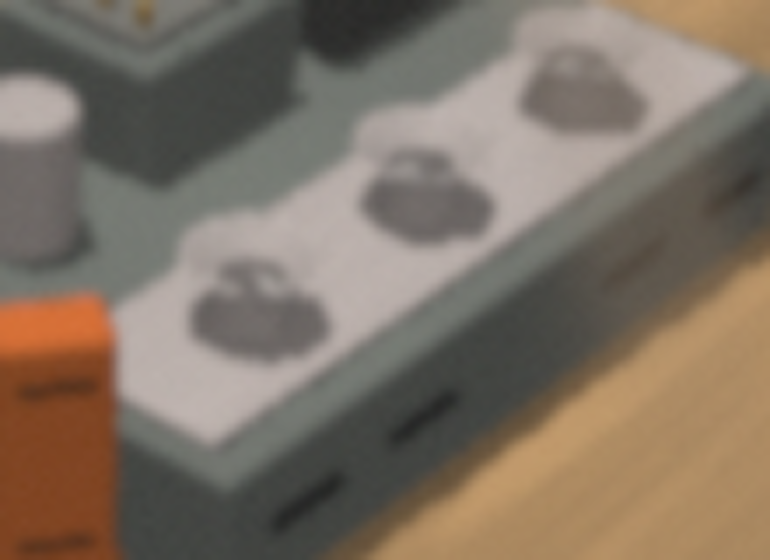

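```bash
cat > m2.py <<'E'
from h import *
c=cam("top");s=cam("side");im=c["pixels"]
hs=cv2.cvtColor(im,cv2.COLOR_RGB2HSV);hs2=cv2.cvtColor(s["pixels"],cv2.COLOR_RGB2HSV)
# decoy approx: top-view pixels of top faces, at z .165
for p in [(124,236),(180,221),(229,207)]: print("decoy",p,onz(c,*p,.165))
# triangulate decoy tops with side
for a,b in [((123,236),(228,243)),((178,219),(250,211)),((228,205),(267,190))]: print(tri(c,a,s,b))
print("handle top tri",tri(c,(164.5,155),s,(202,187)), proj(s,[.5565,.221,.18]))
# slot: dark pixels within bore
for n,(u,v) in {"A":(319,188),"B":(370,190),"C":(422,193)}.items():
    k=8;b=im[v-10:v+11,u-10:u+11];b=cv2.resize(cv2.cvtColor(b,cv2.COLOR_RGB2GRAY),None,fx=k,fy=k,interpolation=cv2.INTER_CUBIC)
    m=(b<75).astype(np.uint8);cs,_=cv2.findContours(m,cv2.RETR_EXTERNAL,cv2.CHAIN_APPROX_NONE)
    q=max(cs,key=cv2.contourArea)[:,0].astype(float)
    W=np.array([onz(c,(x+.5)/k-.5+u-10,(y+.5)/k-.5+v-10,.074)[:2] for x,y in q]).astype(np.float32)
    r=cv2.minAreaRect(W*1000);bx=cv2.boxPoints(r);e=[bx[1]-bx[0],bx[2]-bx[1]];e=max(e,key=np.linalg.norm)
    l=cv2.fitLine(W,cv2.DIST_L2,0,.01,.01).ravel()
    print(n,r,np.degrees(np.arctan2(e[1],e[0])),"line",np.degrees(np.arctan2(l[1],l[0])))
# brightened handle
b=im[130:185,150:200].astype(float)*4;b=np.clip(b,0,255).astype(np.uint8)
cv2.imwrite("pics/hb.png",cv2.resize(b[:,:,::-1],None,fx=10,fy=10,interpolation=cv2.INTER_CUBIC))
E
python3 m2.py
```

```text
decoy (124, 236) [0.42577032 0.2896109  0.165     ]
decoy (180, 221) [0.45131462 0.20018958 0.165     ]
decoy (229, 207) [0.47499832 0.12220909 0.165     ]
(array([0.42498896, 0.29274659, 0.15841255]), np.float64(0.00187545468430963))
(array([0.45377397, 0.20414829, 0.15893236]), np.float64(0.002181929478659712))
(array([0.47859651, 0.12524333, 0.15059848]), np.float64(0.001170004508105345))
handle top tri (array([0.5544055 , 0.22483578, 0.17712919]), np.float64(0.002370829924943207)) [201.95545782 184.25733627]
A ((518.6455078125, -24.284801483154297), (7.879607677459717, 21.600242614746094), 61.908363342285156) -28.091564 line -25.757545
B ((513.761474609375, -115.09002685546875), (21.47945785522461, 8.633907318115234), 89.60980224609375) 89.60974 line 87.16413
C ((510.319580078125, -205.8027801513672), (9.6621675491333, 21.554115295410156), 4.336047649383545) -85.66391 line -88.92318
```

View pics/hb.png

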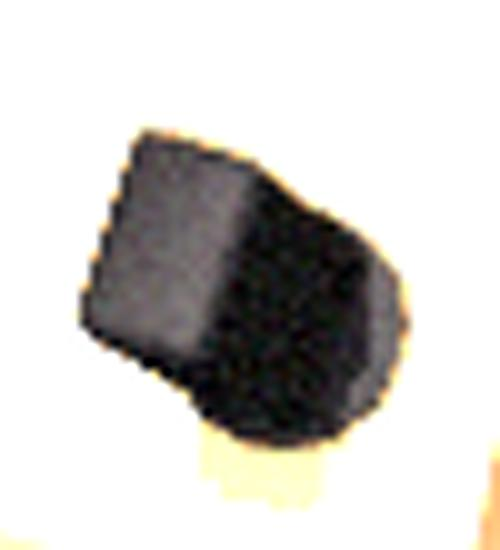

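```bash
cat > d.py <<'E'
from h import *
from scipy.spatial.transform import Rotation as Ro
import sys
s=env.get_state();q=s["orientation"];R=Ro.from_quat([q[1],q[2],q[3],q[0]]).as_matrix()
psi=np.degrees(np.arctan2(R[1,0],R[0,0]))
print("t",round(s["clock"],2),"tcp",np.round(s["tcp_pos"],4),"psi",round(psi,2),"zaxis",np.round(R[:,2],4),"F",np.round(s["wrist_force"],1),"T",np.round(s["ft_torque"],2),"gap",round(s["finger_gap"],4),"q",np.round(s["joint_pos"],2))
a=list(map(float,sys.argv[1:]))
if a:
    print("shift cm",np.round(R.T@(np.array(a[:3])-s["tcp_pos"])*100,2)," yaw",round(-(a[3]-psi),2) if len(a)>3 else "")
E
python3 d.py .556 .2205 .26 73
```

```text
t 0.3 tcp [ 0.1807 -0.5457  0.231 ] psi -71.68 zaxis [-1.e-04  6.e-04 -1.e+00] F [ 0.3 -0.4 -0.5] T [ 0.01 -0.   -0.01] gap 0.0855 q [-1.39  0.31  0.05  1.3  -0.    1.43]
shift cm [-60.94 -59.71  -2.86]  yaw -144.68
```

apply_moves([
  [[-4.2, -4.1, -0.5], -10.2, 1],
  [[-8.5, -8.3, -1], -20.4, 1],
  [[-12.7, -12.4, -1.5], -30.6, 1],
  [[-17, -16.6, -2], -40.8, 1],
  [[-21.2, -20.8, -2.9], -51, 1],
  [[-25.5, -25, -2.9], -61.2, 1],
  [[-29.7, -29.1, -2.9], -71.4, 1],
  [[-34, -33.3, -2.9], -81.6, 1],
  [[-38.2, -37.5, -2.9], -91.8, 1],
  [[-42.5, -41.6, -2.9], -102, 1],
])

```text
clock: 1.55
tcp_pos: [0.4428, -0.0098, 0.2606]
orientation: [0.0, 0.964, 0.264, 0.0]
wrist_force: [0.3, 0.2, -0.5]
finger_gap: 0.0855
```

```bash
python3 d.py .556 .2205 .26 73
```

```text
t 1.55 tcp [ 0.4428 -0.0098  0.2606] psi 30.66 zaxis [ 1.2e-03 -5.0e-04 -1.0e+00] F [ 0.3  0.2 -0.5] T [-0.04 -0.03  0.01] gap 0.0855 q [-0.2   0.05 -0.21  1.31 -0.    0.83]
shift cm [ 21.48 -14.03   0.06]  yaw -42.34
```

apply_moves([
  [[4.3, -2.8, 0], -8.5, 1],
  [[8.6, -5.6, 0], -17, 1],
  [[12.9, -8.4, 0], -25.5, 1],
  [[17.2, -11.2, 0], -34, 0.9],
  [[20, -13, 0], -42.4, 0.8],
  [[21.5, -14, 0], -42.4, 0.8],
  [[21.5, -14, 0], -42.4, 0.8],
  [[21.5, -14, 0], -42.4, 0.8],
  [[21.5, -14, 0], -42.4, 0.8],
  [[21.5, -14, 0], -42.4, 0.8],
])

```text
clock: 2.8
tcp_pos: [0.5569, 0.217, 0.2606]
orientation: [0.0, 0.806, 0.592, 0.0]
wrist_force: [0.4, -0.7, 0.2]
finger_gap: 0.0682
```

```bash
python3 d.py .556 .2205 .121 73; python3 -c "
from h import *
c=cam('top','t1');cam('side','s1')"
```

```text
t 2.8 tcp [0.5569 0.217  0.2606] psi 72.66 zaxis [ 4.e-04 -1.e-04 -1.e+00] F [ 0.4 -0.7  0.2] T [-0.01 -0.04  0.04] gap 0.0682 q [ 0.24  0.35  0.17  1.39 -0.    0.54]
shift cm [ 0.3  -0.19 13.96]  yaw -0.34
```

View pics/s1.png

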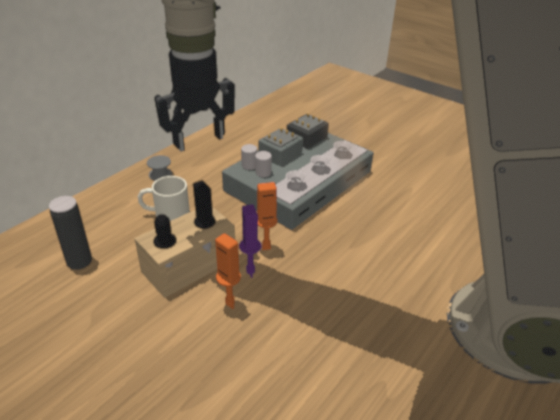

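apply_moves([
  [[0.3, -0.2, 2], -0.3, 0.8],
  [[0.3, -0.2, 4], -0.3, 0.8],
  [[0.3, -0.2, 6], -0.3, 0.8],
  [[0.3, -0.2, 8], -0.3, 0.8],
  [[0.3, -0.2, 10], -0.3, 0.8],
  [[0.3, -0.2, 12], -0.3, 0.8],
  [[0.3, -0.2, 13.4], -0.3, 0.8],
  [[0.3, -0.2, 14], -0.3, 0.8],
  [[0.3, -0.2, 14], -0.3, 0.8],
  [[0.3, -0.2, 14], -0.3, 0.8],
])

```text
clock: 4.15
tcp_pos: [0.5565, 0.2213, 0.121]
orientation: [0.0, 0.804, 0.595, 0.001]
wrist_force: [-0.1, -0.1, -0.1]
finger_gap: 0.0683
```

```bash
python3 d.py .556 .2205 .121 73; python3 -c "
from h import *
c=cam('top','t2');c=cam('side','s2')
cv2.imwrite('pics/s2c.png',cv2.resize(c['pixels'][100:300,120:280,::-1],None,fx=3,fy=3,interpolation=cv2.INTER_CUBIC))"
```

```text
t 4.15 tcp [0.5565 0.2213 0.121 ] psi 73.02 zaxis [ 1.3e-03  2.0e-04 -1.0e+00] F [-0.1 -0.1 -0.1] T [ 0.01  0.02 -0.02] gap 0.0683 q [ 0.24  0.41 -0.09  1.07 -0.    0.54]
shift cm [-0.09 -0.02  0.  ]  yaw 0.02
```

View pics/s2c.png

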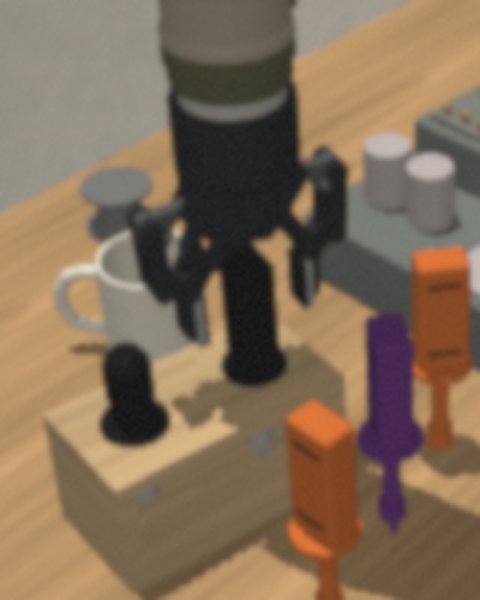

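View pics/t2.png

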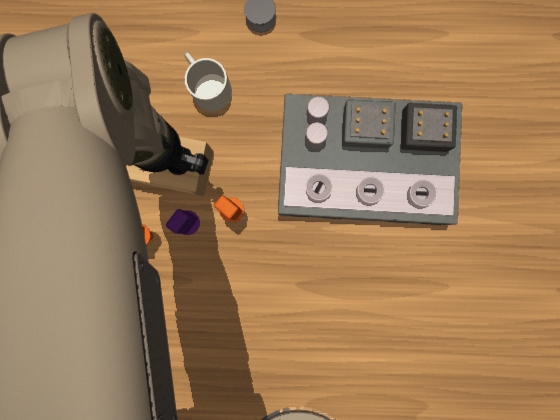

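apply_moves([
  [[0, 0, 0], 0, 0.6],
  [[0, 0, 0], 0, 0.5],
  [[0, 0, 0], 0, 0.4],
  [[0, 0, 0], 0, 0.3],
  [[0, 0, 0], 0, 0.2],
  [[0, 0, 0], 0, 0.1],
  [[0, 0, 0], 0, 0],
  [[0, 0, 0], 0, 0],
  [[0, 0, 0], 0, 0],
  [[0, 0, 0], 0, 0],
], squeeze=60)

```text
clock: 5.5
tcp_pos: [0.5561, 0.2213, 0.1204]
orientation: [0.0, 0.804, 0.595, 0.0]
wrist_force: [0.9, 0.6, 1.5]
finger_gap: 0.0234
```

```bash
python3 d.py .556 .2205 .32 73
```

```text
t 5.5 tcp [0.5561 0.2213 0.1204] psi 73.03 zaxis [ 3.e-04  1.e-04 -1.e+00] F [0.9 0.6 1.5] T [ 0.09  0.   -0.04] gap 0.0234 q [ 0.24  0.41 -0.09  1.07 -0.    0.54]
shift cm [ -0.07   0.02 -19.96]  yaw 0.03
```

apply_moves([
  [[0, 0, -1], 0, 0],
  [[0, 0, -3], 0, 0],
  [[0, 0, -6], 0, 0],
  [[0, 0, -9], 0, 0],
  [[0, 0, -12], 0, 0],
  [[0, 0, -15], 0, 0],
  [[0, 0, -18], 0, 0],
  [[0, 0, -20], 0, 0],
  [[0, 0, -20], 0, 0],
  [[0, 0, -20], 0, 0],
])

```text
clock: 6.75
tcp_pos: [0.5555, 0.221, 0.3193]
orientation: [-0.0, 0.804, 0.595, -0.001]
wrist_force: [0.2, -0.0, -1.2]
finger_gap: 0.0235
```

```bash
python3 d.py .5193 -.025 .30 64; python3 -c "
from h import *
c=cam('top','t3');c=cam('side','s3')"
```

```text
t 6.75 tcp [0.5555 0.221  0.3193] psi 73.02 zaxis [-1.5e-03 -6.0e-04 -1.0e+00] F [ 0.2 -0.  -1.2] T [-0.03 -0.02  0.  ] gap 0.0235 q [ 0.24  0.36  0.32  1.54 -0.    0.54]
shift cm [-24.59   3.72   1.95]  yaw 9.02
```

View pics/s3.png

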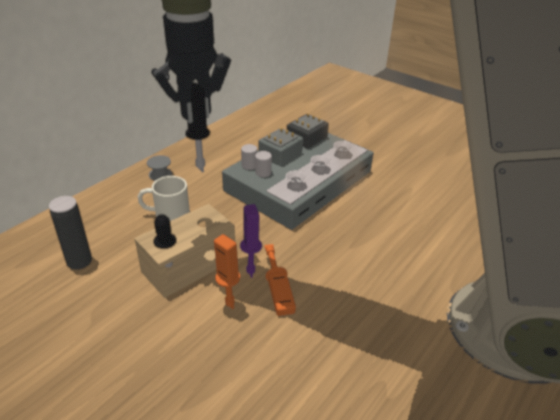

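View pics/t3.png

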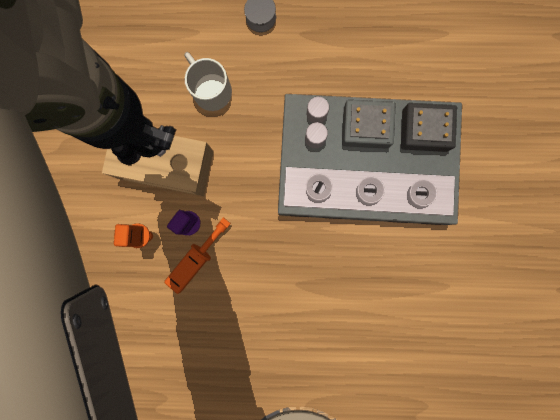

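apply_moves([
  [[-3, 0.4, 0], 1, 0],
  [[-7, 1, 0], 3, 0],
  [[-11, 1.6, 0], 5, 0],
  [[-15, 2.3, 0], 7, 0],
  [[-19, 2.9, 0.5], 9, 0],
  [[-22, 3.4, 1], 9, 0],
  [[-24, 3.7, 2], 9, 0],
  [[-24.6, 3.7, 2], 9, 0],
  [[-24.6, 3.7, 2], 9, 0],
  [[-24.6, 3.7, 2], 9, 0],
])

```text
clock: 8.1
tcp_pos: [0.5197, -0.0241, 0.3006]
orientation: [0.0, 0.848, 0.53, 0.0]
wrist_force: [-0.6, 0.7, -0.9]
finger_gap: 0.0233
```

```bash
python3 d.py .5193 -.025 .20 64; python3 -c "
from h import *
c=cam('top','t4');c=cam('side','s4')
S=env.get_state()['tcp_pos'];t=S+[0,0,-.1054];print(proj(c,t),proj(c,[.5193,-.025,.088]),t)
cv2.imwrite('pics/s4c.png',cv2.resize(c['pixels'][60:240,220:380,::-1],None,fx=3.3,fy=3.3,interpolation=cv2.INTER_CUBIC))"
```

```text
t 8.1 tcp [ 0.5197 -0.0241  0.3006] psi 64.08 zaxis [ 5.e-04  1.e-04 -1.e+00] F [-0.6  0.7 -0.9] T [-0.01  0.03  0.03] gap 0.0233 q [-0.2   0.2   0.06  1.43  0.    0.25]
shift cm [-0.1  -0.   10.06]  yaw 0.08
[297.1937714  133.78618187] [295.5355824  175.60896301] [ 0.51973613 -0.02411385  0.19514533]
```

View pics/s4c.png

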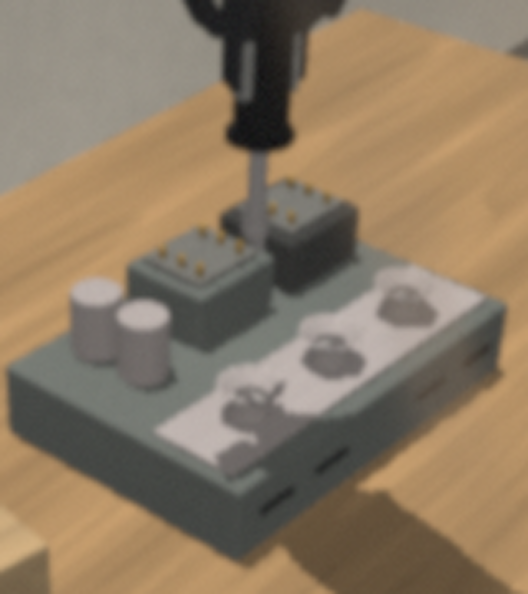

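View pics/t4.png

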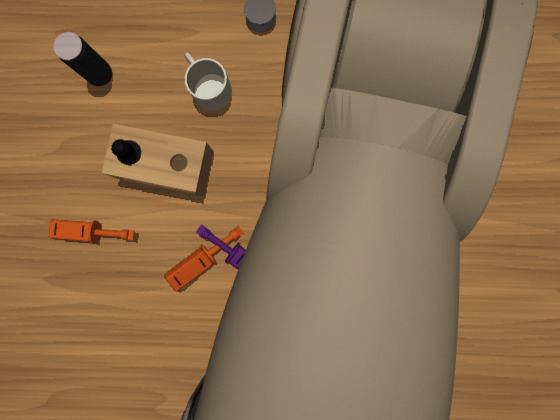

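apply_moves([
  [[-0.1, 0, 1.5], 0, 0],
  [[-0.1, 0, 3], 0, 0],
  [[-0.1, 0, 4.5], 0, 0],
  [[-0.1, 0, 6], 0, 0],
  [[-0.1, 0, 7.5], 0, 0],
  [[-0.1, 0, 9], 0, 0],
  [[-0.1, 0, 10], 0, 0],
  [[-0.1, 0, 10.4], 0, 0],
  [[-0.1, 0, 10.4], 0, 0],
  [[-0.1, 0, 10.4], 0, 0],
])

```text
clock: 9.45
tcp_pos: [0.5195, -0.0259, 0.1968]
orientation: [0.0, 0.848, 0.53, 0.0]
wrist_force: [-0.3, 0.9, -1.4]
finger_gap: 0.0234
```

```bash
python3 d.py .5192 -.0248 .174 64; python3 -c "
from h import *
c=cam('side','s5')
S=env.get_state()['tcp_pos'];t=S+[0,0,-.1054];print(proj(c,t),proj(c,[.5193,-.025,.088]),t)
cv2.imwrite('pics/s5c.png',cv2.resize(c['pixels'][120:220,240:360,::-1],None,fx=6,fy=6,interpolation=cv2.INTER_CUBIC))"
```

```text
t 9.45 tcp [ 0.5195 -0.0259  0.1968] psi 64.02 zaxis [ 1.e-03 -4.e-04 -1.e+00] F [-0.3  0.9 -1.4] T [-0.04  0.05  0.02] gap 0.0234 q [-0.2   0.22 -0.16  1.19 -0.    0.25]
shift cm [ 0.09 -0.08  2.28]  yaw 0.02
[295.76888889 174.1345751 ] [295.5355824  175.60896301] [ 0.51947776 -0.02586036  0.09146076]
```

View pics/s5c.png

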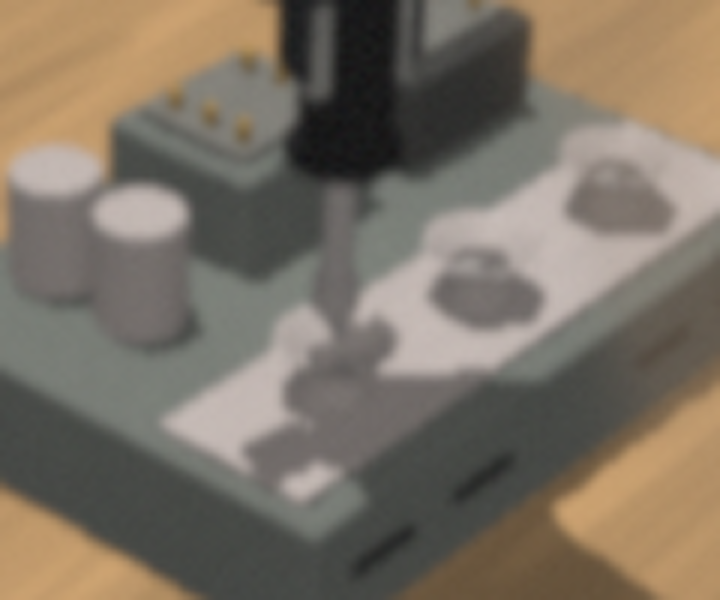

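apply_moves([
  [[0.05, 0, 0.2], 0, 0],
  [[0.05, 0, 0.4], 0, 0],
  [[0.05, 0, 0.6], 0, 0],
  [[0.05, 0, 0.8], 0, 0],
  [[0.05, 0, 1.0], 0, 0],
  [[0.05, 0, 1.2], 0, 0],
  [[0.05, 0, 1.4], 0, 0],
  [[0.05, 0, 1.5], 0, 0],
  [[0.05, 0, 1.5], 0, 0],
  [[0.05, 0, 1.5], 0, 0],
])

```text
clock: 10.75
tcp_pos: [0.5193, -0.0254, 0.1813]
orientation: [0.0, 0.848, 0.53, 0.0]
wrist_force: [-0.6, 0.1, -0.6]
finger_gap: 0.0236
```

```bash
python3 d.py .5192 -.0248 .174 64
```

```text
t 10.75 tcp [ 0.5193 -0.0254  0.1813] psi 64.02 zaxis [ 1.e-04 -1.e-04 -1.e+00] F [-0.6  0.1 -0.6] T [ 0.04 -0.04  0.01] gap 0.0236 q [-0.2   0.23 -0.19  1.15 -0.    0.25]
shift cm [ 0.04 -0.04  0.73]  yaw 0.02
```

apply_moves([
  [[0, 0, 0.1], 0, 0],
  [[0, 0, 0.2], 0, 0],
  [[0, 0, 0.3], 0, 0],
  [[0, 0, 0.4], 0, 0],
  [[0, 0, 0.5], 0, 0],
  [[0, 0, 0.6], 0, 0],
  [[0, 0, 0.7], 0, 0],
  [[0, 0, 0.7], 0, 0],
  [[0, 0, 0.7], 0, 0],
  [[0, 0, 0.7], 0, 0],
])

```text
clock: 12.0
tcp_pos: [0.5193, -0.0253, 0.1743]
orientation: [0.0, 0.848, 0.53, 0.0]
wrist_force: [0.6, -0.3, -0.9]
finger_gap: 0.0234
```

```bash
python3 d.py .5192 -.0248 .174 -18
```

```text
t 12.0 tcp [ 0.5193 -0.0253  0.1743] psi 64.02 zaxis [ 1.e-04 -1.e-04 -1.e+00] F [ 0.6 -0.3 -0.9] T [-0.02  0.   -0.01] gap 0.0234 q [-0.2   0.23 -0.2   1.13 -0.    0.25]
shift cm [ 0.04 -0.04  0.03]  yaw 82.02
```

apply_moves([
  [[0, 0, 0], 5, 0],
  [[0, 0, 0], 12, 0],
  [[0, 0, 0], 19, 0],
  [[0, 0, 0], 26, 0],
  [[0, 0, 0], 33, 0],
  [[0, 0, 0], 40, 0],
  [[0, 0, 0], 47, 0],
  [[0, 0, 0], 54, 0],
  [[0, 0, 0], 61, 0],
  [[0, 0, 0], 66, 0],
])

```text
clock: 13.25
tcp_pos: [0.5187, -0.0256, 0.1743]
orientation: [0.0, 1.0, -0.019, -0.001]
wrist_force: [-0.7, -1.1, -0.5]
finger_gap: 0.0235
```

```bash
python3 d.py .5192 -.0248 .174 -18
```

```text
t 13.25 tcp [ 0.5187 -0.0256  0.1743] psi -2.15 zaxis [-1.e-03 -8.e-04 -1.e+00] F [-0.7 -1.1 -0.5] T [-0.24  0.41  0.1 ] gap 0.0235 q [-0.2   0.23 -0.21  1.13 -0.    1.41]
shift cm [ 0.04 -0.08  0.03]  yaw 15.85
```

apply_moves([
  [[0, 0, 0], 2, 0],
  [[0, 0, 0], 4, 0],
  [[0, 0, 0], 6, 0],
  [[0, 0, 0], 8, 0],
  [[0, 0, 0], 10, 0],
  [[0, 0, 0], 12, 0],
  [[0, 0, 0], 13.5, 0],
  [[0, 0, 0], 15, 0],
  [[0, 0, 0], 16, 0],
  [[0, 0, 0], 16, 0],
])

```text
clock: 14.5
tcp_pos: [0.5189, -0.0253, 0.1742]
orientation: [0.0, 0.988, -0.157, -0.0]
wrist_force: [-3.9, -2.1, 0.4]
finger_gap: 0.0231
```

```bash
python3 d.py .5192 -.0248 .174 -18
```

```text
t 14.5 tcp [ 0.5189 -0.0253  0.1742] psi -18.03 zaxis [-7.e-04 -0.e+00 -1.e+00] F [-3.9 -2.1  0.4] T [-0.44  1.54  0.07] gap 0.0231 q [-0.2   0.23 -0.21  1.13 -0.    1.68]
shift cm [ 0.01 -0.06  0.02]  yaw -0.03
```

apply_moves([
  [[0, 0, 0], 1, 0],
  [[0, 0, 0], 2, 0],
  [[0, 0, 0], 3, 0],
  [[0, 0, 0], 4, 0],
  [[0, 0, 0], 4, 0],
  [[0, 0, 0], 4, 0],
  [[0, 0, 0], 4, 0],
  [[0, 0, 0], 4, 0],
  [[0, 0, 0], 4, 0],
  [[0, 0, 0], 4, 0],
])

```text
clock: 15.75
tcp_pos: [0.5189, -0.0253, 0.1742]
orientation: [0.0, 0.982, -0.191, -0.0]
wrist_force: [-4.9, -2.1, 2.0]
finger_gap: 0.0232
```

```bash
python3 d.py .5192 -.0248 .174 -18
```

```text
t 15.75 tcp [ 0.5189 -0.0253  0.1742] psi -22.0 zaxis [-7.e-04 -1.e-04 -1.e+00] F [-4.9 -2.1  2. ] T [-0.42  1.59  0.21] gap 0.0232 q [-0.2   0.23 -0.21  1.13 -0.    1.75]
shift cm [ 0.01 -0.06  0.02]  yaw -4.0
```

apply_moves([
  [[0, 0, 0], 2, 0],
  [[0, 0, 0], 2, 0],
  [[0, 0, 0], 2, 0],
  [[0, 0, 0], -2, 0],
  [[0, 0, 0], -6, 0],
  [[0, 0, 0], -10, 0],
  [[0, 0, 0], -13, 0],
  [[0, 0, 0], -13, 0],
  [[0, 0, 0], -13, 0],
  [[0, 0, 0], -13, 0],
])

```text
clock: 17.0
tcp_pos: [0.5194, -0.0253, 0.1741]
orientation: [-0.0, 0.997, -0.079, 0.0]
wrist_force: [-2.4, -1.4, -2.1]
finger_gap: 0.0234
```

```bash
python3 d.py .5192 -.0248 .32
```

```text
t 17.0 tcp [ 0.5194 -0.0253  0.1741] psi -9.01 zaxis [ 2.e-04  2.e-04 -1.e+00] F [-2.4 -1.4 -2.1] T [-0.37  0.73  0.05] gap 0.0234 q [-0.2   0.23 -0.21  1.13  0.    1.52]
shift cm [ -0.03  -0.05 -14.59]  yaw
```

apply_moves([
  [[0, 0, -0.5], 0, 0],
  [[0, 0, -1.5], 0, 0],
  [[0, 0, -3], 0, 0],
  [[0, 0, -5], 0, 0],
  [[0, 0, -8], 0, 0],
  [[0, 0, -11], 0, 0],
  [[0, 0, -13.5], 0, 0],
  [[0, 0, -14.6], 0, 0],
  [[0, 0, -14.6], 0, 0],
  [[0, 0, -14.6], 0, 0],
])

```text
clock: 18.25
tcp_pos: [0.519, -0.0252, 0.3194]
orientation: [-0.0, 0.997, -0.078, -0.001]
wrist_force: [-0.7, 0.5, -1.9]
finger_gap: 0.0231
```

```bash
python3 d.py .556 .2215 .32 73
```

```text
t 18.25 tcp [ 0.519  -0.0252  0.3194] psi -8.98 zaxis [-1.3e-03  3.0e-04 -1.0e+00] F [-0.7  0.5 -1.9] T [0.03 0.   0.  ] gap 0.0231 q [-0.2   0.2   0.11  1.48  0.    1.52]
shift cm [ -0.19 -24.95  -0.06]  yaw -81.98
```

apply_moves([
  [[0, -3, 0], -9, 0],
  [[0, -6, 0], -18, 0],
  [[0, -9, 0], -27, 0],
  [[0, -12, 0], -36, 0],
  [[-0.1, -15, 0], -45, 0],
  [[-0.1, -18, 0], -54, 0],
  [[-0.2, -21, 0], -63, 0],
  [[-0.2, -23.5, 0], -72, 0],
  [[-0.2, -25, 0], -82, 0],
  [[-0.2, -25, 0], -82, 0],
])

```text
clock: 19.5
tcp_pos: [0.5559, 0.2227, 0.3186]
orientation: [-0.0, 0.804, 0.595, -0.001]
wrist_force: [0.2, -0.4, -1.3]
finger_gap: 0.0234
```

```bash
python3 -c "
from h import *
c=cam('top','t6');s=cam('side','s6')
S=env.get_state()['tcp_pos'];print(proj(s,S+[0,0,-.1054]),proj(s,S+[0,0,-.0254]))
a=cv2.resize(c['pixels'][165:215,290:450,::-1],None,fx=4.5,fy=4.5,interpolation=cv2.INTER_CUBIC)
b=cv2.resize(s['pixels'][80:180,140:300,::-1],(720,450),interpolation=cv2.INTER_CUBIC)
cv2.imwrite('pics/c6.png',np.vstack([a[:,:720],b])[:600])
";python3 d.py .5561 .2215 .126 73
```

```text
[200.68064286 169.35966746] [197.440085   130.89856868]
t 19.6 tcp [0.5559 0.2215 0.3193] psi 72.85 zaxis [-1.7e-03 -9.0e-04 -1.0e+00] F [ 0.4  0.7 -1.7] T [-0.09 -0.02 -0.  ] gap 0.0233 q [ 0.25  0.36  0.33  1.54 -0.    0.54]
shift cm [ 0.03  0.04 19.33]  yaw -0.15
```

View pics/c6.png

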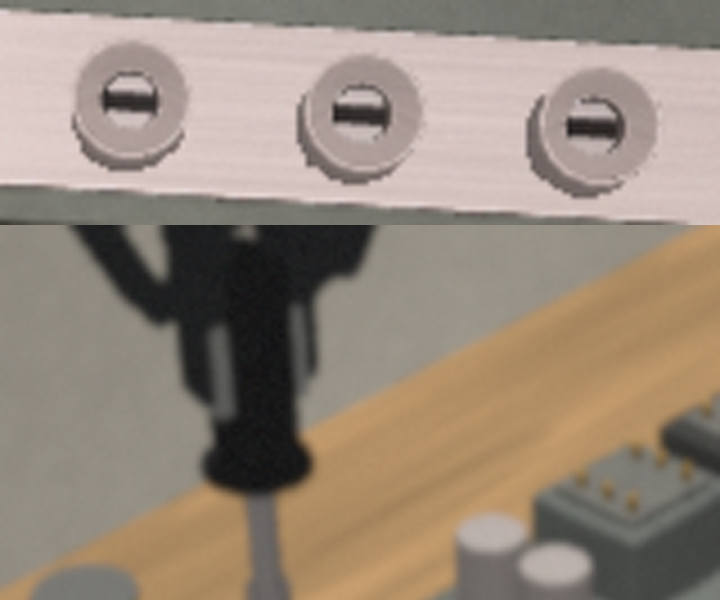

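View pics/s6.png

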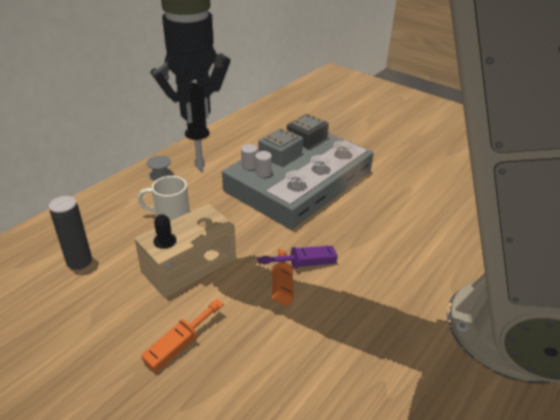

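View pics/t6.png

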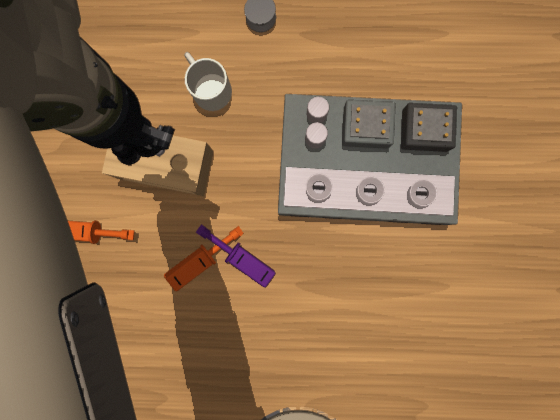

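```bash
python3 m2.py | grep -E "^[ABC] "
python3 - <<'E'
from h import *
s=cam("side");c=cam("top")
# hole check
b=c["pixels"][150:175,165:195];g=cv2.cvtColor(b,cv2.COLOR_RGB2GRAY)
for p in [(.5562,.2217,.09)]: print(proj(c,p),proj(s,p))
cv2.imwrite("pics/hole.png",np.hstack([cv2.resize(c["pixels"][140:185,150:215,::-1],(390,270),interpolation=cv2.INTER_CUBIC),cv2.resize(s["pixels"][235:280,180:245,::-1],(390,270),interpolation=cv2.INTER_CUBIC)]))
E
```

```text
A ((518.5908813476562, -24.647850036621094), (20.81342315673828, 7.538594722747803), 88.81257629394531) 88.81268 line 86.49581
B ((513.8707275390625, -114.99852752685547), (21.151485443115234, 6.898594856262207), 87.61997985839844) 87.61999 line 86.45672
C ((510.3206481933594, -205.5274658203125), (7.682161331176758, 21.077842712402344), 2.1821813583374023) -87.81773 line 89.53335
[178.50700133 162.54337981] [204.94380843 221.70129044]
```

View pics/hole.png

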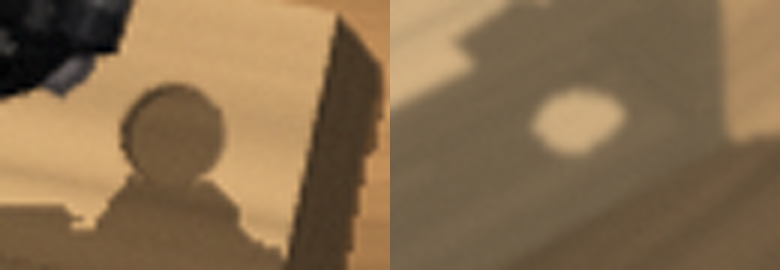

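apply_moves([
  [[0, 0, 2], 0, 0],
  [[0, 0, 5], 0, 0],
  [[0, 0, 8], 0, 0],
  [[0, 0, 10.5], 0, 0],
  [[0, 0, 13], 0, 0],
  [[0, 0, 15], 0, 0],
  [[0, 0, 17], 0, 0],
  [[0, 0, 18.5], 0, 0],
  [[0, 0, 19.3], 0, 0],
  [[0, 0, 19.3], 0, 0],
])

```text
clock: 21.05
tcp_pos: [0.5561, 0.2217, 0.127]
orientation: [-0.0, 0.804, 0.595, -0.0]
wrist_force: [0.3, -0.6, -1.0]
finger_gap: 0.0234
```

```bash
python3 d.py .5561 .2215 .1208 73
```

```text
t 21.05 tcp [0.5561 0.2217 0.127 ] psi 73.0 zaxis [-7.e-04 -3.e-04 -1.e+00] F [ 0.3 -0.6 -1. ] T [ 0.07  0.04 -0.01] gap 0.0234 q [ 0.25  0.41 -0.08  1.09 -0.    0.54]
shift cm [-0.02  0.    0.62]  yaw -0.0
```

apply_moves([
  [[0, 0, 0.1], 0, 0],
  [[0, 0, 0.2], 0, 0],
  [[0, 0, 0.3], 0, 0],
  [[0, 0, 0.4], 0, 0],
  [[0, 0, 0.5], 0, 0],
  [[0, 0, 0.6], 0, 0],
  [[0, 0, 0.6], 0, 0],
  [[0, 0, 0.6], 0, 0],
  [[0, 0, 0.6], 0, 0],
  [[0, 0, 0.6], 0, 0],
])

```text
clock: 22.3
tcp_pos: [0.5564, 0.2219, 0.1213]
orientation: [0.0, 0.804, 0.595, 0.0]
wrist_force: [0.0, 0.0, -1.8]
finger_gap: 0.0235
```

```bash
python3 d.py .5561 .2215 .1208 73
```

```text
t 22.3 tcp [0.5564 0.2219 0.1213] psi 73.02 zaxis [ 1.e-04 -1.e-04 -1.e+00] F [ 0.   0.  -1.8] T [-0.03 -0.01 -0.01] gap 0.0235 q [ 0.25  0.41 -0.09  1.07 -0.    0.54]
shift cm [-0.05 -0.01  0.05]  yaw 0.02
```

Weight is still on the gripper; I'll go down one more millimetre, watching the force.

apply_moves([
  [[0, 0, 0.03], 0, 0],
  [[0, 0, 0.06], 0, 0],
  [[0, 0, 0.08], 0, 0],
  [[0, 0, 0.1], 0, 0],
  [[0, 0, 0.1], 0, 0],
  [[0, 0, 0.1], 0, 0],
  [[0, 0, 0.1], 0, 0],
  [[0, 0, 0.1], 0, 0],
  [[0, 0, 0.1], 0, 0],
  [[0, 0, 0.1], 0, 0],
])

```text
clock: 23.55
tcp_pos: [0.5563, 0.2219, 0.1203]
orientation: [0.0, 0.804, 0.595, -0.0]
wrist_force: [-0.0, -0.8, 0.4]
finger_gap: 0.0228
```

```bash
python3 d.py .5561 .2215 .1208 73
```

```text
t 23.55 tcp [0.5563 0.2219 0.1203] psi 73.02 zaxis [ 1.e-04 -1.e-04 -1.e+00] F [-0.  -0.8  0.4] T [-0.07  0.27  0.  ] gap 0.0228 q [ 0.25  0.41 -0.09  1.07 -0.    0.54]
shift cm [-0.04 -0.01 -0.05]  yaw 0.02
```

apply_moves([
  [[0, 0, 0], 0, 0.3],
  [[0, 0, 0], 0, 0.35],
  [[0, 0, 0], 0, 0.4],
  [[0, 0, 0], 0, 0.5],
  [[0, 0, 0], 0, 0.6],
  [[0, 0, 0], 0, 0.7],
  [[0, 0, 0], 0, 0.8],
  [[0, 0, 0], 0, 0.8],
  [[0, 0, 0], 0, 0.8],
  [[0, 0, 0], 0, 0.8],
])

```text
clock: 24.8
tcp_pos: [0.5563, 0.2219, 0.1202]
orientation: [0.0, 0.804, 0.595, -0.0]
wrist_force: [0.5, -0.6, -0.4]
finger_gap: 0.0684
```

apply_moves([
  [[0, 0, -1], 0, 0.8],
  [[0, 0, -3], 0, 0.8],
  [[0, 0, -5], 0, 0.8],
  [[0, 0, -8], 0, 0.8],
  [[0, 0, -11], 0, 0.8],
  [[0, 0, -14], 0, 0.8],
  [[0, 0, -17], 0, 0.8],
  [[0, 0, -18], 0, 0.8],
  [[0, 0, -18], 0, 0.8],
  [[0, 0, -18], 0, 0.8],
])

```text
clock: 26.05
tcp_pos: [0.5558, 0.2218, 0.2989]
orientation: [-0.0, 0.804, 0.595, -0.001]
wrist_force: [0.2, 0.1, 0.4]
finger_gap: 0.0683
```

```bash
python3 d.py .5193 -.02 .30 64; python3 -c "
from h import *
c=cam('top','t7');s=cam('side','s7')
print(proj(s,[.5563,.2219,.18]),proj(s,[.5563,.2219,.095]))
cv2.imwrite('pics/s7c.png',cv2.resize(s['pixels'][60:300,110:350,::-1],None,fx=2.5,fy=2.5,interpolation=cv2.INTER_CUBIC))"
```

```text
t 26.05 tcp [0.5558 0.2218 0.2989] psi 73.02 zaxis [-2.e-03 -6.e-04 -1.e+00] F [0.2 0.1 0.4] T [ 0.01 -0.02  0.03] gap 0.0683 q [ 0.25  0.36  0.27  1.49 -0.    0.54]
shift cm [-24.19   3.57  -0.09]  yaw 9.02
[201.68481519 184.51002606] [204.66917117 219.76665838]
```

View pics/s7c.png

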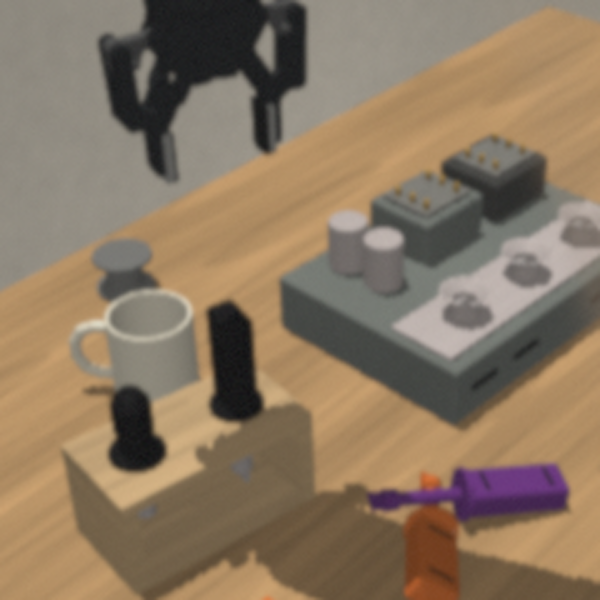

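View pics/t7.png

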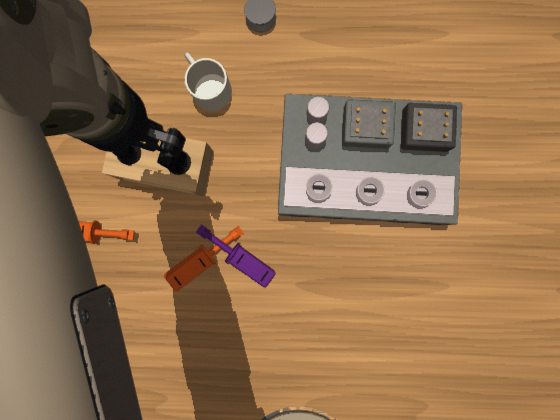

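The screwdriver hangs upright in its hole: in the side view its top is at about (202,185), where I predicted it. All three slots lie along the strip, and the gripper is clear, so I'm handing in.

```bash
python3 -c "
from h import *
print(env.hand_in())"
```

```text
the job is handed in; nothing more can be done
None
```

The open fastener, the one nearest the rack, is turned home, and the screwdriver is back upright in its hole in the rack. I handed the job in at about 26 s.

- **Fastener:** The blade went into the slot with almost no vertical force. I turned it clockwise until the twist felt at the wrist rose to about 0.2 Nm, above the 0.08 Nm friction, which I took as the stop. In the top view its slot then measured 86.5°, against 86.5° and 89.5° for the two tight ones.
- **Screwdriver:** In the side view its handle top was at pixel (202,185), where I expected it. The gripper is open and about 18 cm above where it let go.
- **Decoys fell over:** The two orange and one purple screwdriver-shaped objects near the rack toppled during the job. The first fell while I gripped and lifted the screwdriver, and the other two during the move to the fastener. I measured no contact force, and they stood on their narrow blades, so they probably fell by themselves, but I can't rule out a light touch. In the last pictures all three lie on the table, none of them off it, and I left them there.

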